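# Set the lens carrier for the measured filter cassette

### The job

First pinch the filter cassette in the rack's front place with the gripper, where it stands, and read from the finger opening whether it is 9, 13 or 17 mm thick. Then slide the lens carrier onto the dovetail rail from its open end, lever side away from the pins, until its pointer stands at the station for that thickness (one pin for 9 mm, two for 13, three for 17), and only there push its side clamp lever down until it lies level. Leave the cassettes standing in their places and do not disturb the things nearby.

Things in the scene. Friction and masses are not known exactly. Their poses are not given: they have to be found in the camera images.
- rail: Aluminium dovetail rail fixed on the worktop, 17 mm high, 16 mm wide at the foot, 26 mm at the top; the first 30 mm taper to a nose 4 mm narrower each side. Origin: worktop height, centre line, open end. Its x runs to the dark end stop (near face at x = 239 mm, 44 mm wide, 24 high), y to the pin side, z up. Pin strip: y = 31 to 57 mm, 3 mm thick, pins to 8 mm high.
- rail_mouth (a point): Point on the worktop at the rail's open end, on its centre line; axes as the rail's.
- station_1 (a point): Station for the 9 mm cassette, marked by one pin, 85 mm from the open end: a point on the rail's centre line at worktop height, axes as the rail's. The carrier's origin belongs here.
- station_2 (a point): Station for the 13 mm cassette, marked by two pins, 132 mm from the open end; otherwise as station_1.
- station_3 (a point): Station for the 17 mm cassette, marked by three pins, 179 mm from the open end; otherwise as station_1.
- carrier: Grey lens carrier, loose, 0.25 to 0.5 kg, on the worktop off the rail's open end: block 64 mm long (x), 54 wide (y), 31 high, with a dovetail groove along x below, 1.5 mm wider than the rail each side; slides on the worktop, rail in the groove. Origin: centre of underside. On the rail its x points as the rail's: small pointer (+y side) over the pin strip, clamp lever on the -y side.
- lens_mount (a point): Centre of the carrier's black lens mount, 55 mm above the carrier's origin; the mount is 16 mm thick (carrier x), 40 mm wide (y) and stands from 31 to 80 mm above the worktop. Good to grip across its thickness, from above.
- clamp (a joint): Side clamp lever of the carrier, rad: 0 = up and outwards at 31 degrees (loose), 0.55 = level (tight, its stop). Starts at 0 to 0.1, stays where left (friction 0.1 N m). Turns about a line along the carrier's x through (0, -31, 28) mm in its frame; 58 mm long to its black ball, 8 mm thick; pushed down from above.
- clamp_tip (a point): Centre of the black ball (11 mm) at the end of the clamp lever; on its way down it swings about 30 mm down and 9 mm outwards (carrier -y).
- rack: White T-shaped cassette rack fixed on the worktop: plate 8 mm thick, 107 mm deep, 152 wide, with three places, one in front, towards the robot, and two behind. A filter cassette stands loose in each: 9, 13 and 17 mm thick, otherwise alike; which stands where differs each time and is not told. Origin at worktop height; x points away from the robot, y left, z up.
- front_place (a point): Centre of the front place's floor, 26 mm in front of the rack's origin, 10 mm above the worktop; axes as the rack's. Its rim is 9 mm high and leaves the cassette's foot (38 mm along x, 26 mm along y) 1 mm of play along x and 3 mm along y each way.
- front_grip (a point): Point 58 mm above front_place, at the top part of the cassette there, above its round window. The cassette (0.09 kg) is an upright aluminium plate, 34 mm wide along the rack's x, centred over its foot, from 12 to 72 mm above the place's floor; its thickness lies along the rack's y: pinch it along y.
- pad_1: Pair of brass floor bars in the front place, hidden under the cassette; bears only the 9 mm thick cassette's foot (0.9 N), whose ridges fit it. Its pose tells nothing of which cassette stands there.
- pad_2: Pair of brass floor bars in the front place, hidden under the cassette; bears only the 13 mm thick cassette's foot (0.9 N), whose ridges fit it. Its pose tells nothing of which cassette stands there.
- pad_3: Pair of brass floor bars in the front place, hidden under the cassette; bears only the 17 mm thick cassette's foot (0.9 N), whose ridges fit it. Its pose tells nothing of which cassette stands there.
- left_place: Floor bars of the rack's rear left place (30 mm behind the rack's origin, 52 mm to the left), where one of the spare cassettes stands, 72 mm high; a bystander, leave it standing there.
- right_place: Floor bars of the rack's rear right place (30 mm behind the rack's origin, 52 mm to the right), where one of the spare cassettes stands, 72 mm high; a bystander, leave it standing there.
- dropper_bottle: Brown dropper bottle, 37 mm wide, 88 mm high, standing loose; a bystander. Origin: centre of its underside.
- petri: Closed petri dish, 59 mm wide, 15 mm high, lying loose; a bystander. Origin: centre of its underside.
- timer: Bench timer, 62 x 66 x 23 mm, lying loose; a bystander. Origin: centre of its underside.
Things that resemble listed ones, but are neither listed nor needed, are in the scene too. There is more than one size of the carrier; the job needs the smaller.

How it is judged:
By the outcome, as a careful person would: the job done as asked, in the order asked, and still so for the second after the job is handed in, with the robot touching nothing.
It also fails if it takes over 53 s, if anything falls off the work surface, if the arm or the gripper's body presses on something with over 40 N, if the wrist force passes 120 N, or if a joint passes its speed limit or range.

### The arm

A 6-joint arm with a two-finger parallel gripper is mounted at the origin on a cart in front of the work surface, level with it; the furniture and walls round the work are solid. World frame = base frame: x ahead of the robot, y to its left, z up, the work surface at z = 0. Lengths are in m, angles in rad, forces in N, time in s.
With the tool pointing down it reaches from about 0.375 to 0.9 m from the base axis. Payload 3.1 kg.
Tool frame: the origin (TCP) lies between the finger pads; the fingertips stand 8 mm ahead of it and the grasp point (between the pads) lies 11 mm behind it (manip.tip_extent is the distance from the TCP to the fingertips, in m); z points along the fingers, x is the direction in which the jaws open and shut, and the axes are right-handed (so a half turn about z gives the same grasp; the last joint's range is limited). The gripper opens to 85 mm and grips with 20 to 120 N. Pads are 22 mm wide; open, the fingers measure 114 mm over their backs; the gripper's body (76 mm by 85 mm) begins 54 mm behind the grasp point. The pads swing forward as they close: fully open they stand 13 mm farther back than shut.
Start: joints at [1.067, 0.527, 1.433, -0, 1.181, -0.178], TCP at [0.2, 0.592, 0.239] pointing down, gripper open.
Joint ranges: [-3.08, 3.08], [-0.75, 2.2], [0.22, 2.44], [-1.43, 4.57], [0, 2.65], [-2.85, 2.85]. Speed limits (rad/s): [2.79, 2.79, 3.14, 3.14, 3.14, 3.14].

### API

Orientations are given as a unit quaternion [x, y, z, w].
In Python, from station import manip gives the robot as it stands.
- The arm moves only by the tool move_arm, never from a script. Its argument "deltas" is a list that holds one entry, the list of rows, each a list of 4 numbers: the shift along the tool's x, y, z in m, then the turn about the tool's z in degrees. A call has 1 to 20 rows; each row is the pose to reach, as a shift and turn from the pose measured when the call began, along the tool's axes at that moment; what a row does not reach only later rows make up. A row lasts 1/12 s, in which the tool goes at most 41.7 mm and 7.16 degrees, less where a joint would pass 70% of its speed; a pose out of reach is approached as far as the arm can. A call with a gripper value outside its range is refused whole. "gripper" is the opening, from 0 (shut) to 1 (fully open), set as the call begins (left out, the last holds). The fingers move at their own pace and stop on an object; "squeeze" is the grip in N (left out, the last holds). Time passes only in rows, so rows that repeat a pose let the fingers close. It gives the time, the measured TCP pose, the force and the opening at its end, in the units of the state.
- manip.sense(): the state, without advancing time (a new reading comes with each control period).
- manip.snapshot(name): name is "scene" or "top" or "wrist"; returns a dict with "img" (480x640x3 uint8, red, green, blue), "vertical_fov" (degrees; the focal length in pixels is half the picture's height over the tangent of half this angle, whatever the lens; pixels are square), "cx", "cy" (the principal point, pixels), "origin" and "orientation" of the camera in the world. Camera axes: x right, y down, z forward; pixel columns grow to the right and rows downward; lengths in m; the calibration is good to about 2 mm. The wrist camera is an equidistant fisheye: a pixel r from the principal point sees the ray r / f radians off the axis. A picture is of the moment at which its call begins. There is no depth.
- manip.sign_off(): hands the job in, once; it reports no verdict.
The state is a dict: "t": time; "q": joint angles; "qd": joint speeds; "tau": joint torques, N m; "tcp_pos": TCP position; "tool_rot": TCP orientation; "force": force on the tool from outside, world axes, zero at the start; "ft_torque": the same for the moment, N m; "finger_gap": opening from 0.0 (shut) to 1.0 (fully open).
Only numpy, scipy, OpenCV 4.12 (cv2) and the standard library are available. Lean on these libraries where they do the work, as an engineer would, in place of code of your own. Each camera call takes 0.05 s, during which the arm holds its last target.

## Working session

There is one attempt and no reset: what is moved stays moved. The work goes in short steps, Python scripts to look and compute and a tool call to move; the robot and the scene stay as the last step left them, time stands still between calls to the robot, and variables do not carry over. Pictures are saved under pics/ and viewed, and the job is handed in when it is done.

Besides the shell and the picture viewer there is one more tool, called in YAML: its name, and indented under it one key for each argument. move_arm: Moves the arm, as the interface text tells. Its arguments: {"type":"object","properties":{"deltas":{"type":"array"},"gripper":{"type":"number"},"squeeze":{"type":"number"}},"required":["deltas"]}

```bash
ls; mkdir -p pics; cat > h.py <<'E'
import numpy as np, cv2, pickle
from scipy.spatial.transform import Rotation as R
from station import manip
def snap(n,name):
    s=manip.snapshot(n); pickle.dump(s,open(f'pics/{name}.pkl','wb')); cv2.imwrite(f'pics/{name}.png',s['img'][:,:,::-1]); return s
def load(name): return pickle.load(open(f'pics/{name}.pkl','rb'))
def ray(s,u,v,fish=False):
    f=s['img'].shape[0]/2/np.tan(np.radians(s['vertical_fov']/2))
    x,y=(u-s['cx']),(v-s['cy'])
    if fish:
        r=np.hypot(x,y);th=r/f; d=np.array([np.sin(th)*x/max(r,1e-9),np.sin(th)*y/max(r,1e-9),np.cos(th)])
    else: d=np.array([x/f,y/f,1.])
    return np.array(s['origin']),R.from_quat(s['orientation']).apply(d)
def onz(s,u,v,z,fish=False):
    o,d=ray(s,u,v,fish); return o+d*(z-o[2])/d[2]
def proj(s,p,fish=False):
    f=s['img'].shape[0]/2/np.tan(np.radians(s['vertical_fov']/2))
    c=R.from_quat(s['orientation']).inv().apply(np.array(p)-s['origin'])
    if fish:
        r=np.hypot(c[0],c[1]);th=np.arctan2(r,c[2]);return s['cx']+f*th*c[0]/r,s['cy']+f*th*c[1]/r
    return s['cx']+f*c[0]/c[2],s['cy']+f*c[1]/c[2]
E
python3 - <<'E'
from h import *
for n in['scene','top','wrist']:
    s=snap(n,n+'0'); print(n,s['vertical_fov'],s['cx'],s['cy'],s['origin'],s['orientation'])
print(manip.sense(), manip.tip_extent)
E
```

```text
pics
scene 56.19604292659286 315.5892188957879 240.80230754876393 [-0.00843744 -0.54086477  0.89809271] [ 0.84811398 -0.38929438  0.15848398 -0.32254519]
top 50.62112866167011 313.16341892167014 234.4531097858641 [ 0.46057105 -0.05509296  1.11934809] [ 0.70956324 -0.70265383  0.0410681  -0.03333185]
wrist 65.70646984690485 325.0832262516782 238.49849708094092 [0.12099737 0.61857742 0.37418159] [0.80127784 0.57536402 0.0951956  0.13359588]
{'t': 0.15, 'q': array([ 1.06647234e+00,  5.28262858e-01,  1.43362359e+00,  4.41707276e-05,
        1.18138955e+00, -1.78490017e-01]), 'qd': array([ 0.00027795, -0.00234477, -0.00464608,  0.00133857, -0.00118653,
        0.00049935]), 'tau': array([ 6.48936766e-04, -4.42740512e+01, -1.78276455e+01, -2.41799162e-04,
        5.61864203e-03, -7.94885267e-06]), 'tcp_pos': array([0.19975265, 0.59165194, 0.23854715]), 'tool_rot': array([ 8.12438913e-01,  5.83045714e-01, -7.68840821e-04,  3.43093245e-04]), 'force': array([-0.4962035 , -0.42749209,  0.08959479]), 'ft_torque': array([ 0.00194181,  0.00643435, -0.01956984]), 'finger_gap': 1.0020991299885111} 0.008
```

View pics/scene0.png

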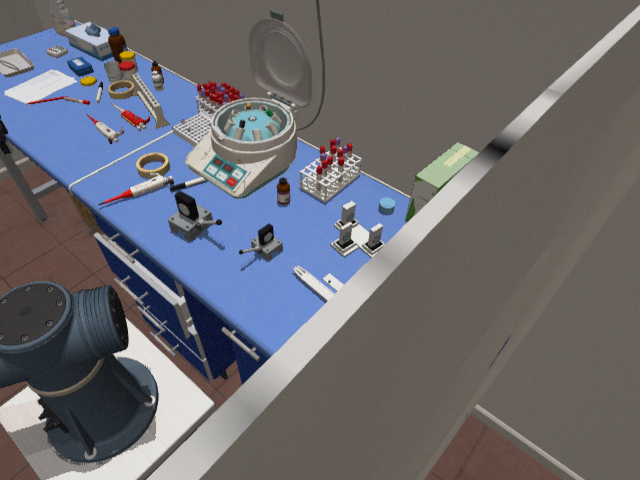

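View pics/top0.png

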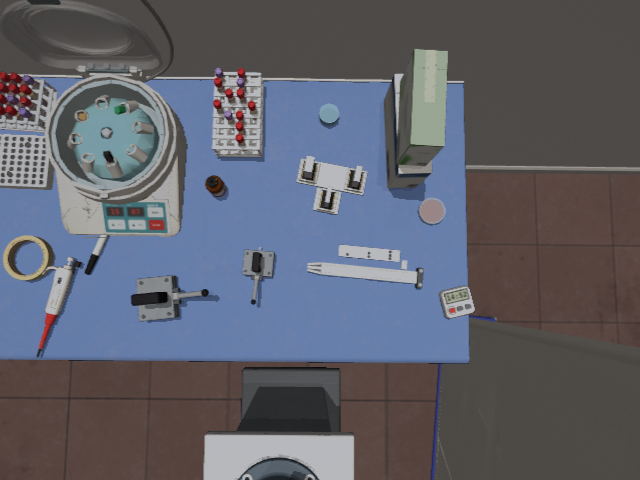

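```bash
python3 - <<'E'
from h import *
a=load('top0')['img'][:,:,::-1]
cv2.imwrite('pics/c1.png',cv2.resize(a[140:320,230:490],None,fx=3,fy=3,interpolation=cv2.INTER_CUBIC))
a=load('wrist0')['img'][:,:,::-1];cv2.imwrite('pics/w0.png',a)
s=load('top0')
for n,(u,v,z) in dict(car=(258,263,.031),mouth=(307,268,.017),end=(418,277,.017),rackfront=(327,202,.07),timer=(457,302,.02),big=(157,298,.031)).items(): print(n,onz(s,u,v,z).round(3))
E
```

```text
car [0.513 0.051 0.031]
mouth [ 0.504 -0.054  0.017]
end [ 0.487 -0.295  0.017]
rackfront [ 0.64  -0.094  0.07 ]
timer [ 0.434 -0.378  0.02 ]
big [0.437 0.264 0.031]
```

View pics/c1.png

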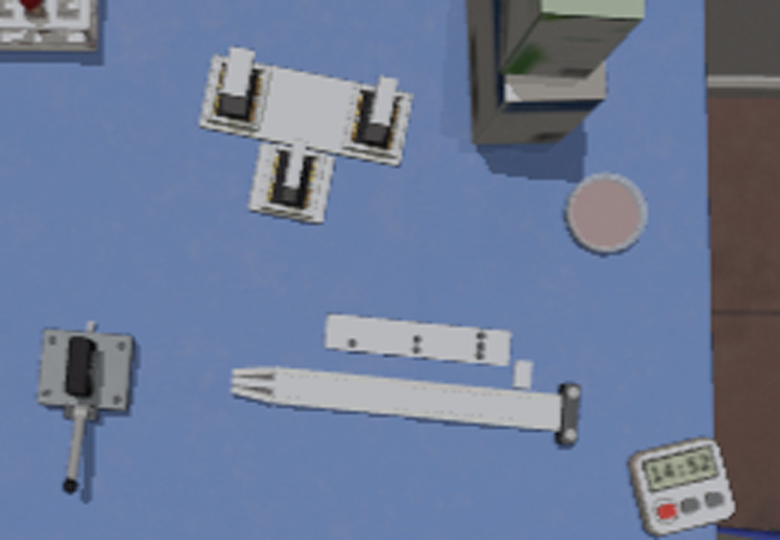

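```bash
cat >> h.py <<'E'
def yaw(): 
    r=R.from_quat(manip.sense()['tool_rot']).as_matrix(); return np.degrees(np.arctan2(r[1,0],r[0,0]))
def to(p,yw=None):
    """rows shift needed from present pose to TCP world p and tool-x yaw (deg). turn about tool z (down) => minus"""
    s=manip.sense(); r=R.from_quat(s['tool_rot']); d=r.inv().apply(np.array(p)-s['tcp_pos'])
    t=0 if yw is None else (-(yw-yaw())+180)%360-180
    print('delta',(d*1000).round(1),'mm turn',round(t,2)); return d
def cam2w(s,pix):pass
E
python3 - <<'E'
from h import *
w=load('wrist0');print(R.from_quat(w['orientation']).as_matrix().round(3)); print(yaw())
s=load('top0')
c=lambda u,v:(230+u/3,140+v/3)
for u,v in [(213,55),(412,93),(402,165),(201,128),(249,212),(323,223)]: print(onz(s,*c(u,v),.014).round(4))
print('cassette', onz(s,*c(293,180),.06).round(4))
print('rail pts nose',onz(s,*c(233,382),.017).round(4),onz(s,*c(560,412),.017).round(4))
to([.58,-.09,.25],85)
E
```

```text
[[ 0.32   0.897  0.306]
 [ 0.947 -0.302 -0.105]
 [-0.001  0.324 -0.946]]
71.3301417879248
[ 0.7474 -0.038   0.014 ]
[ 0.7205 -0.1858  0.014 ]
[ 0.6663 -0.1783  0.014 ]
[ 0.6923 -0.0298  0.014 ]
[ 0.6301 -0.0658  0.014 ]
[ 0.6225 -0.1202  0.014 ]
cassette [ 0.6462 -0.0962  0.06  ]
rail pts nose [ 0.5053 -0.0554  0.017 ] [ 0.4859 -0.2921  0.017 ]
delta [-524.1  578.4  -10.8] mm turn -13.67
```

View pics/w0.png

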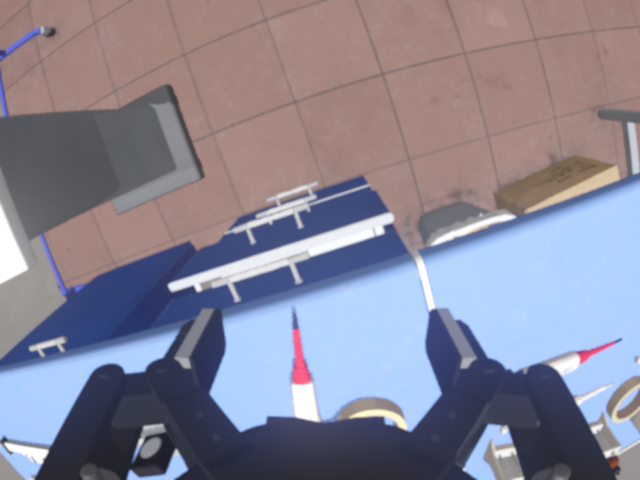

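```bash
python3 - <<'E'
from h import *
to([.57,-.085,.25],79.7)
E
```

```text
delta [-522.5  567.4  -10.8] mm turn -8.37
```

move_arm:
  deltas:
    - [[-0.01,0.012,-0.01,-1],[-0.03,0.035,-0.01,-2],[-0.06,0.065,-0.01,-4],[-0.09,0.098,-0.01,-5],[-0.12,0.13,-0.01,-6],[-0.15,0.163,-0.01,-8.4],[-0.18,0.195,-0.01,-8.4],[-0.21,0.228,-0.01,-8.4],[-0.24,0.26,-0.01,-8.4],[-0.27,0.293,-0.01,-8.4],[-0.3,0.326,-0.01,-8.4],[-0.33,0.358,-0.01,-8.4],[-0.36,0.391,-0.01,-8.4],[-0.39,0.423,-0.01,-8.4],[-0.42,0.456,-0.01,-8.4],[-0.45,0.489,-0.01,-8.4],[-0.48,0.521,-0.01,-8.4],[-0.505,0.548,-0.01,-8.4],[-0.518,0.562,-0.01,-8.4],[-0.522,0.567,-0.01,-8.4]]

```text
t: 1.82
tcp_pos: [0.5727, -0.0898, 0.2492]
tool_rot: [0.769, 0.64, -0.0, 0.002]
force: [0.6, 0.6, -0.9]
finger_gap: 1.0
```

```bash
python3 - <<'E'
from h import *
s=snap('wrist','w1'); q=manip.sense();print(q['t'],q['tcp_pos'],yaw(),q['force'],np.abs(q['qd']).max())
E
```

```text
1.8667 [ 0.57344796 -0.0905841   0.24909948] 79.45882985310749 [ 1.21238121 -1.13900282  1.37940776] 0.07259989410908142
```

View pics/w1.png

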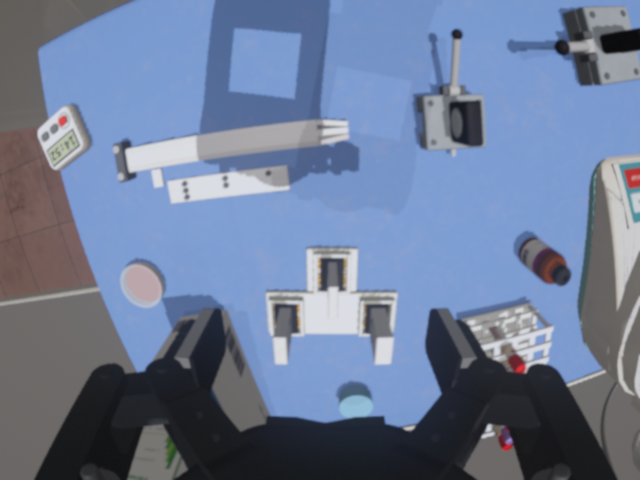

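```bash
python3 - <<'E'
from h import *
a=load('w1')['img'][:,:,::-1]
cv2.imwrite('pics/c2.png',cv2.resize(a[235:375,255:410],None,fx=4,fy=4,interpolation=cv2.INTER_CUBIC))
cv2.imwrite('pics/c3.png',cv2.resize(a[15:215,100:500],None,fx=2,fy=2,interpolation=cv2.INTER_CUBIC))
E
```

```text
(no output)
```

View pics/c2.png

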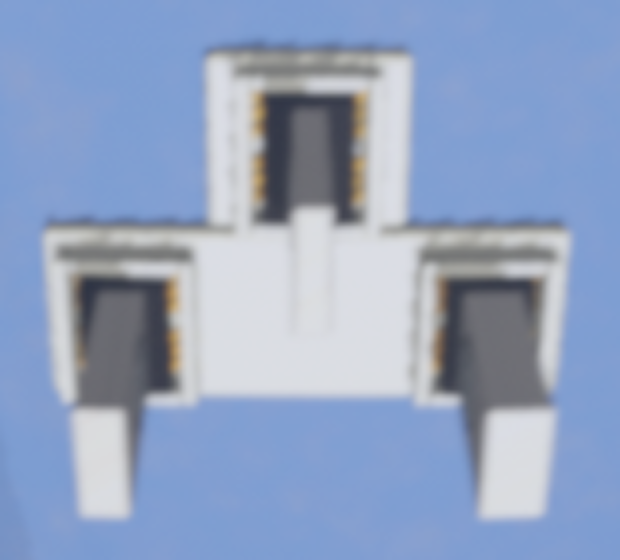

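View pics/c3.png

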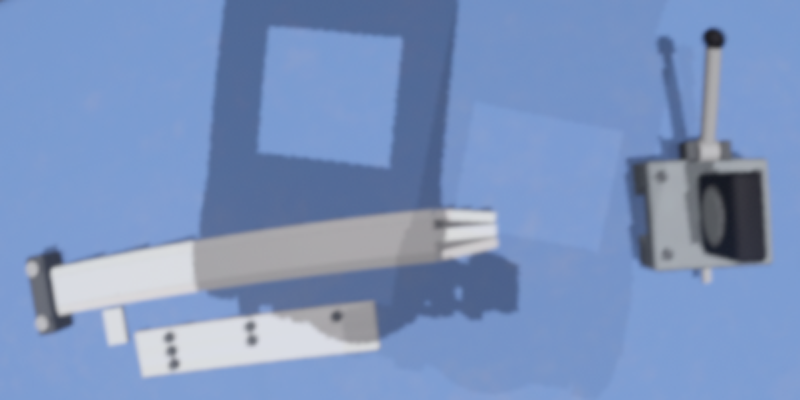

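```bash
python3 - <<'E'
from h import *
s=load('w1')
f=lambda u,v,z:onz(s,255+u/4,235+v/4,z,True)
T=[f(u,v,.082) for u,v in[(294,206),(337,206),(332,334),(294,334)]]
for t in T: print(t.round(4))
print('ctr',np.mean(T,0).round(4))
B=[f(u,v,.082) for u,v in[(74,408),(130,408),(128,518),(82,518)]];print('L?',np.mean(B,0).round(4), np.linalg.norm(B[0]-B[1]))
C=[f(u,v,.082) for u,v in[(485,408),(556,408),(545,518),(480,518)]];print('R?',np.mean(C,0).round(4),np.linalg.norm(C[0]-C[1]))
d=np.mean(C,0)-np.mean(B,0);print(np.linalg.norm(d),'y yaw',np.degrees(np.arctan2(d[1],d[0])))
print('front w',np.linalg.norm(T[0]-T[1]),np.linalg.norm(T[2]-T[3]))
E=[f(u,v,.019) for u,v in[(207,52),(411,52)]];print(E,np.linalg.norm(E[0]-E[1]))
rear=(np.mean(B,0)+np.mean(C,0))/2; y=d/np.linalg.norm(d); x=np.array([y[1],-y[0],0]);print('front pred from rear',rear-x*.056)
g=lambda u,v,z:onz(s,100+u/2,15+v/2,z,True)
for n,u,v,z in[('ball',713,38,.058),('noseL',497,208,.017),('noseR',498,245,.017),('stopc',62,285,.024),('pin1',336,316,.008),('pin2a',250,326,.008),('pin2b',252,340,.008),('p3a',169,337,.008),('p3b',174,363,.008)]:print(n,g(u,v,z).round(4))
for u,v in[(648,160),(768,157),(770,262),(650,268)]: print('car',g(u,v,.031).round(4))
E
```

```text
[ 0.6392 -0.0992  0.082 ]
[ 0.641  -0.0896  0.082 ]
[ 0.6744 -0.0964  0.082 ]
[ 0.6728 -0.1053  0.082 ]
ctr [ 0.6568 -0.0976  0.082 ]
L? [ 0.7029 -0.1593  0.082 ] 0.013882327111630732
R? [ 0.722  -0.0572  0.082 ] 0.017804079395644386
0.10382389484802525 y yaw 79.37593098047343
front w 0.009758810623555148 0.00899991733491882
[array([ 0.62165865, -0.11894132,  0.019     ]), array([ 0.63136576, -0.06614515,  0.019     ])] 0.05368112918658385
front pred from rear [ 0.65742507 -0.09790911  0.082     ]
ball [0.4332 0.0546 0.058 ]
noseL [ 0.4985 -0.0534  0.017 ]
noseR [ 0.5167 -0.0561  0.017 ]
stopc [ 0.486  -0.2844  0.024 ]
pin1 [ 0.5377 -0.1436  0.008 ]
pin2a [ 0.5335 -0.1899  0.008 ]
pin2b [ 0.541  -0.1906  0.008 ]
p3a [ 0.5294 -0.2365  0.008 ]
p3b [ 0.5439 -0.2376  0.008 ]
car [0.4858 0.0214 0.031 ]
car [0.4903 0.0842 0.031 ]
car [0.5431 0.0784 0.031 ]
car [0.538  0.0145 0.031 ]
```

```bash
python3 - <<'E'
from h import *
to([.657,-.0978,.059],79.4)
E
```

```text
delta [  9.   82.7 190.4] mm turn 0.06
```

move_arm:
  deltas:
    - [[0.003,0.03,0.02,0],[0.009,0.06,0.05,0],[0.009,0.082,0.08,0],[0.009,0.0827,0.095,0],[0.009,0.0827,0.095,0],[0.009,0.0827,0.095,0]]
  gripper: 0.45
  squeeze: 20

```text
t: 2.37
tcp_pos: [0.6553, -0.0962, 0.1529]
tool_rot: [0.769, 0.639, -0.002, 0.001]
force: [0.2, 0.1, -0.3]
finger_gap: 0.447
```

```bash
python3 - <<'E'
from h import *
s=snap('wrist','w2'); q=manip.sense();print(q['t'],q['tcp_pos'],yaw(),q['finger_gap'])
to([.657,-.0978,.059],79.4)
E
```

```text
2.4167 [ 0.65609894 -0.09654386  0.15460688] 79.49369845789181 0.4500672473791964
delta [-0.7  0.8 95.6] mm turn 0.09
```

View pics/w2.png

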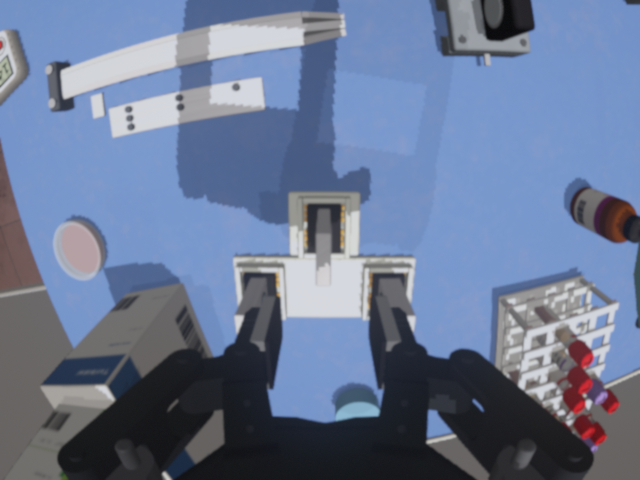

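move_arm:
  deltas:
    - [[-0.0007,0.0008,0.025,0],[-0.0007,0.0008,0.055,0],[-0.0007,0.0008,0.082,0],[-0.0007,0.0008,0.0955,0],[-0.0007,0.0008,0.0955,0],[-0.0007,0.0008,0.0955,0]]

```text
t: 2.92
tcp_pos: [0.6573, -0.0978, 0.0604]
tool_rot: [0.769, 0.639, -0.0, 0.003]
force: [-0.1, -0.7, 0.3]
finger_gap: 0.448
```

```bash
python3 - <<'E'
from h import *
s=snap('wrist','w3'); q=manip.sense();print(q['t'],q['tcp_pos'],yaw(),q['finger_gap'],q['force'])
E
```

```text
2.9667 [ 0.65816249 -0.09808792  0.06121297] 79.49685646351217 0.45337988806406065 [ 0.48753684 -0.28375132  0.92739873]
```

View pics/w3.png

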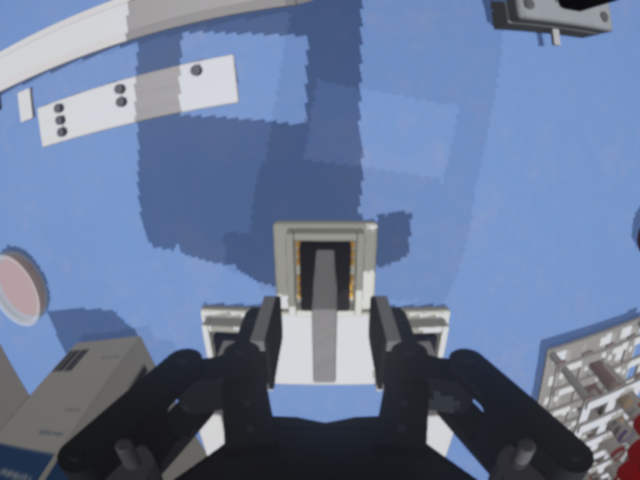

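move_arm:
  deltas:
    - [[0,0,0,0],[0,0,0,0],[0,0,0,0],[0,0,0,0]]
  gripper: 0.25

```text
t: 3.3
tcp_pos: [0.6588, -0.0982, 0.0624]
tool_rot: [0.769, 0.639, 0.001, 0.005]
force: [-0.7, -0.1, 0.1]
finger_gap: 0.252
```

move_arm:
  deltas:
    - [[0,0,0,0],[0,0,0,0],[0,0,0,0],[0,0,0,0],[0,0,0,0],[0,0,0,0],[0,0,0,0],[0,0,0,0]]
  gripper: 0.0

```text
t: 3.97
tcp_pos: [0.659, -0.0983, 0.0629]
tool_rot: [0.769, 0.639, 0.001, 0.005]
force: [-1.6, 0.8, 5.5]
finger_gap: 0.099
```

```bash
python3 - <<'E'
from h import *
s=snap('wrist','w4'); q=manip.sense();print(q['t'],q['tcp_pos'],yaw(),q['finger_gap'],q['finger_gap']*85,q['force'])
E
```

```text
4.0167 [ 0.65899463 -0.09830602  0.06290247] 79.49932632245721 0.09757602706157661 8.293962300234012 [-2.02814855  0.26844955  5.29174682]
```

View pics/w4.png

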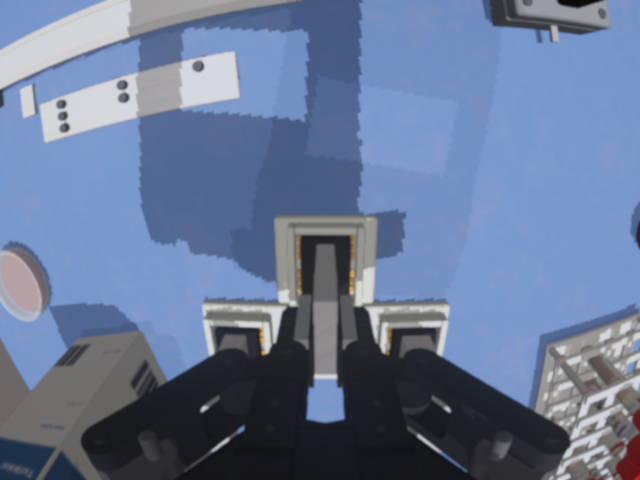

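move_arm:
  deltas:
    - [[0,0,0,0],[0,0,0,0],[0,0,0,0],[0,0,0,0]]
  gripper: 0.4

```text
t: 4.35
tcp_pos: [0.6587, -0.0983, 0.0624]
tool_rot: [0.769, 0.639, 0.001, 0.005]
force: [-0.2, -0.1, 0.5]
finger_gap: 0.402
```

move_arm:
  deltas:
    - [[0,0,-0.02,0],[0,0,-0.05,0],[0,0,-0.085,0],[0,-0.03,-0.12,0],[0,-0.06,-0.15,0],[0,-0.09,-0.18,0],[0,-0.11,-0.19,0],[0,-0.11,-0.19,0]]

```text
t: 5.02
tcp_pos: [0.5461, -0.0759, 0.2549]
tool_rot: [0.769, 0.64, 0.001, 0.005]
force: [-0.7, -0.0, -0.3]
finger_gap: 0.4
```

```bash
python3 - <<'E'
from h import *
s=snap('wrist','w5'); q=manip.sense();print(q['t'],q['tcp_pos'],q['tool_rot'],yaw(),q['finger_gap'],q['force'])
a=s['img'][:,:,::-1]
E
```

```text
5.0667 [ 0.5480685  -0.07662217  0.25351394] [0.76883159 0.63942475 0.00141056 0.00565644] 79.49797094259655 0.3983128331006287 [ 1.27914421 -0.85324776 -0.85972739]
```

View pics/w5.png

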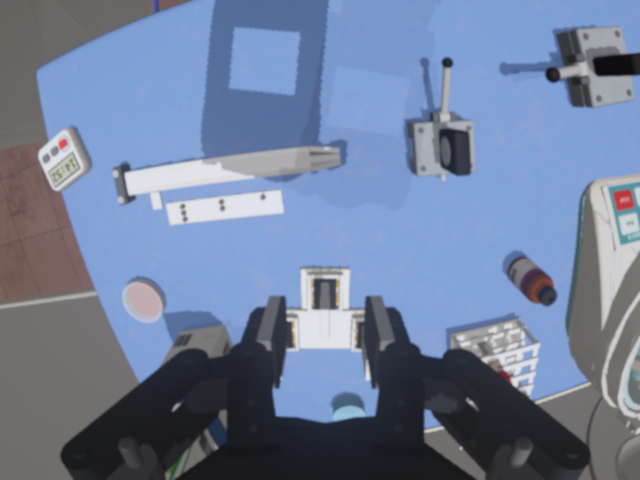

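```bash
python3 - <<'E'
from h import *
to([.535,-.035,.20],85)
E
```

```text
delta [ 38.8 -21.   53.1] mm turn -5.5
```

move_arm:
  deltas:
    - [[0.015,-0.01,0.02,-2],[0.035,-0.02,0.045,-5.5],[0.039,-0.021,0.053,-5.5],[0.039,-0.021,0.053,-5.5],[0.039,-0.021,0.053,-5.5]]
  gripper: 0.7

```text
t: 5.48
tcp_pos: [0.5359, -0.0352, 0.1993]
tool_rot: [0.737, 0.676, 0.001, 0.006]
force: [-0.0, 0.0, -0.1]
finger_gap: 0.698
```

```bash
python3 - <<'E'
from h import *
s=snap('wrist','w6'); q=manip.sense();print(q['t'],q['tcp_pos'],q['tool_rot'],yaw(),q['finger_gap'])
a=s['img'][:,:,::-1]
cv2.imwrite('pics/c6a.png',cv2.resize(a[40:240,40:340],None,fx=2.6,fy=2.6,interpolation=cv2.INTER_CUBIC))
cv2.imwrite('pics/c6b.png',cv2.resize(a[0:200,340:540],None,fx=3,fy=3,interpolation=cv2.INTER_CUBIC))
E
```

```text
5.5333 [ 0.53664888 -0.03571858  0.2001592 ] [0.73749536 0.67531968 0.00136441 0.00648526] 84.95805935397287 0.7008294592833446
```

View pics/w6.png

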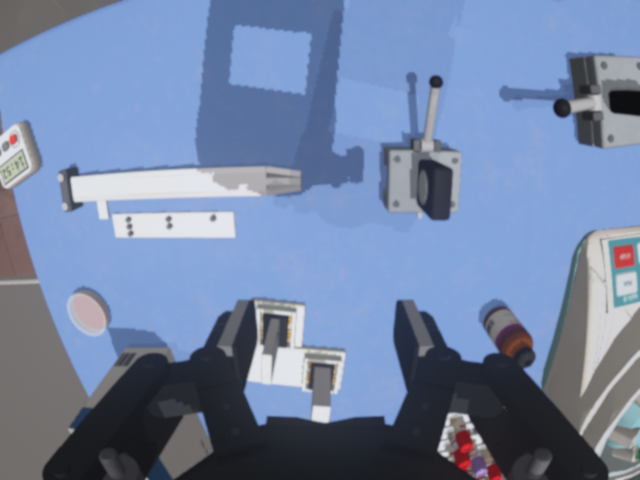

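View pics/c6a.png

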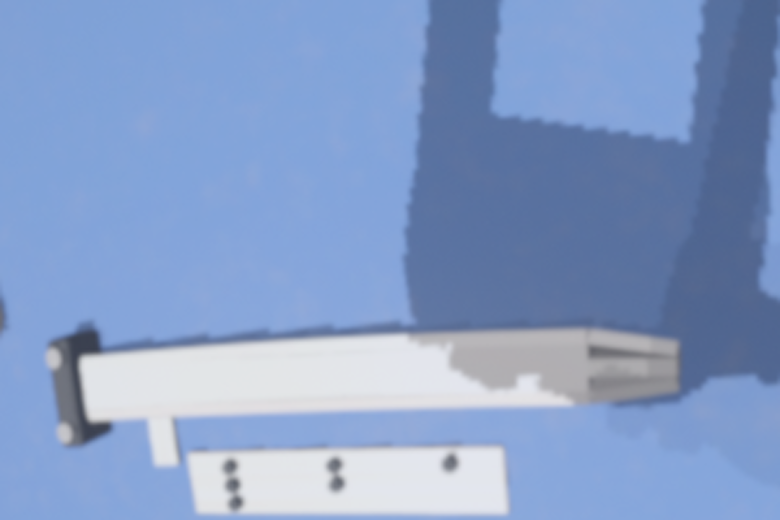

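View pics/c6b.png

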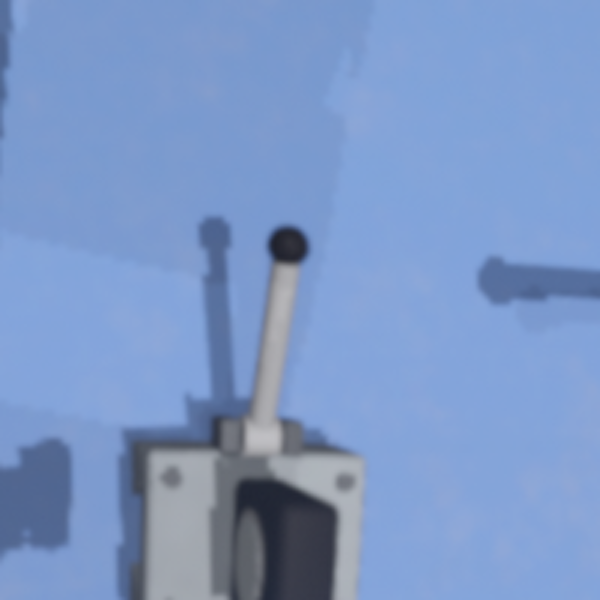

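```bash
python3 - <<'E'
from h import *
s=load('w6');a=s['img'][:,:,::-1]
cv2.imwrite('pics/c6c.png',cv2.resize(a[130:230,370:480],None,fx=6,fy=6,interpolation=cv2.INTER_CUBIC))
g=lambda u,v,z:onz(s,40+u/2.6,40+v/2.6,z,True)
P={}
for n,u,v,z in[('n-',679,341,.017),('n+',679,392,.017),('t-',589,328,.017),('t+',589,403,.017),('e-',80,355,.017),('e+',88,420,.017),('p1',450,463,.008),('p2',335,474,.008),('p3',232,484,.008),('s00',188,452,.003),('s10',505,446,.003),('s11',509,514,.003),('s01',195,514,.003)]:
    P[n]=g(u,v,z);print(n,P[n].round(4))
m=lambda a,b:(P[a]+P[b])/2
for a,b in[('n-','n+'),('t-','t+'),('e-','e+')]:print(m(a,b).round(4),np.linalg.norm(P[a]-P[b]))
ang=lambda d:np.degrees(np.arctan2(d[1],d[0]))
print(ang(m('e-','e+')-m('t-','t+')),ang(m('e-','e+')-m('n-','n+')),np.linalg.norm(m('e-','e+')-m('n-','n+')),np.linalg.norm(m('e-','e+')-m('t-','t+')),ang(P['s00']-P['s10']),ang(P['s01']-P['s11']),ang(P['e-']-P['t-']),ang(P['e+']-P['t+']))
E
```

```text
n- [ 0.5003 -0.0536  0.017 ]
n+ [ 0.5176 -0.0554  0.017 ]
t- [ 0.4929 -0.0831  0.017 ]
t+ [ 0.5184 -0.0863  0.017 ]
e- [ 0.4741 -0.2923  0.017 ]
e+ [ 0.5005 -0.2954  0.017 ]
p1 [ 0.5371 -0.1424  0.008 ]
p2 [ 0.5368 -0.1895  0.008 ]
p3 [ 0.5362 -0.2365  0.008 ]
s00 [ 0.5222 -0.2577  0.003 ]
s10 [ 0.5341 -0.122   0.003 ]
s11 [ 0.5601 -0.1248  0.003 ]
s01 [ 0.5483 -0.2616  0.003 ]
[ 0.5089 -0.0545  0.017 ] 0.01736390007374959
[ 0.5057 -0.0847  0.017 ] 0.025727684057011382
[ 0.4873 -0.2938  0.017 ] 0.026565844275227388
-95.02828499125495 -95.17009879720484 0.24025109323680544 0.20987968816578462 -95.00116655436427 -94.9121336020737 -95.14345283774985 -94.91302509990987
```

View pics/c6c.png

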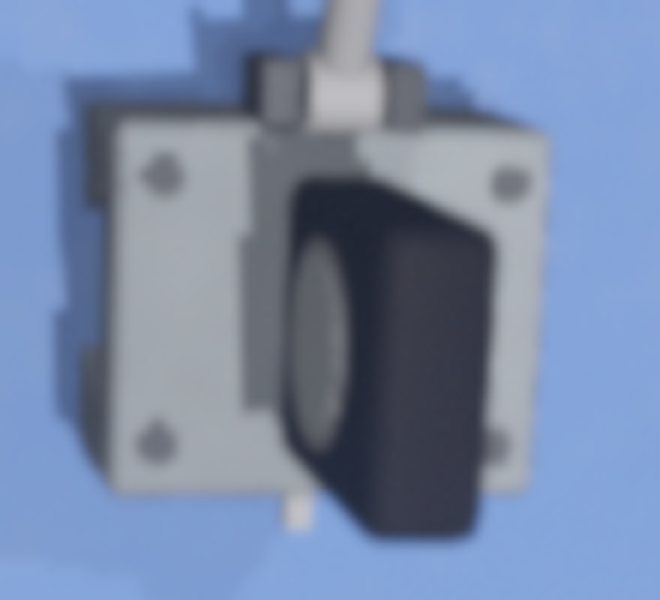

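```bash
cat >> h.py <<'E'
RY=-95.05; M=np.array([.5088,-.0546,0]); rx=np.array([np.cos(np.radians(RY)),np.sin(np.radians(RY)),0]); ry=np.array([-rx[1],rx[0],0])
def inrail(p): d=np.array(p)-M; return np.array([d@rx,d@ry,p[2]])
def fromrail(x,y,z): return M+x*rx+y*ry+[0,0,z]
E
python3 - <<'E'
from h import *
s=load('w6')
g=lambda u,v,z:onz(s,370+u/6,130+v/6,z,True)
C=[g(u,v,.031) for u,v in[(116,118),(549,132),(528,493),(108,491)]]
for c in C: print(c.round(4))
ang=lambda d:np.degrees(np.arctan2(d[1],d[0]))
print('ctr',np.mean(C,0),inrail(np.mean(C,0)),ang(C[0]-C[1]),ang(C[3]-C[2]),ang(C[3]-C[0])-90,ang(C[2]-C[1])-90,[np.linalg.norm(C[i]-C[i-1]) for i in range(4)])
T=[g(u,v,.080) for u,v in[(385,240),(494,245),(474,538),(372,535)]]
print('mount top',[t.round(4) for t in T],np.mean(T,0).round(4))
print('screws',np.mean([g(u,v,.031) for u,v in[(162,174),(511,184),(495,446),(156,442)]],0))
E
```

```text
[0.486  0.0212 0.031 ]
[0.4908 0.0841 0.031 ]
[0.5439 0.0808 0.031 ]
[0.539  0.0176 0.031 ]
ctr [0.51489244 0.05091949 0.031     ] [-0.10564618 -0.00321957  0.031     ] -94.33704662143535 -94.43662815613376 -93.9175300914174 -93.48026164284116 [np.float64(0.05307575826284681), np.float64(0.06302288782882842), np.float64(0.053190524957399496), np.float64(0.06342973584845744)]
mount top [array([0.4966, 0.0451, 0.08  ]), array([0.4979, 0.0589, 0.08  ]), array([0.5343, 0.0564, 0.08  ]), array([0.5329, 0.0431, 0.08  ])] [0.5154 0.0509 0.08  ]
screws [0.51521079 0.05140279 0.031     ]
```

```bash
python3 - <<'E'
from h import *
to([.515,.051,.120],85.7)
to([.515,.051,.051],85.7)
E
```

```text
delta [ 85.  -30.1  79.2] mm turn -0.74
delta [ 85.5 -30.9 148.2] mm turn -0.74
```

move_arm:
  deltas:
    - [[0.02,-0.01,0.01,-0.7],[0.05,-0.02,0.03,-0.7],[0.075,-0.03,0.06,-0.7],[0.085,-0.03,0.079,-0.7],[0.085,-0.03,0.079,-0.7],[0.085,-0.03,0.079,-0.7]]

```text
t: 6.03
tcp_pos: [0.5164, 0.0505, 0.1204]
tool_rot: [0.733, 0.68, 0.001, 0.007]
force: [0.3, -0.0, 0.5]
finger_gap: 0.704
```

```bash
python3 - <<'E'
from h import *
s=snap('wrist','w7')
to([.515,.051,.051],85.7); print(manip.sense()['tcp_pos'])
E
```

```text
delta [ 1.5 -3.4 70.2] mm turn -0.07
[0.51732607 0.04988829 0.12125913]
```

View pics/w7.png

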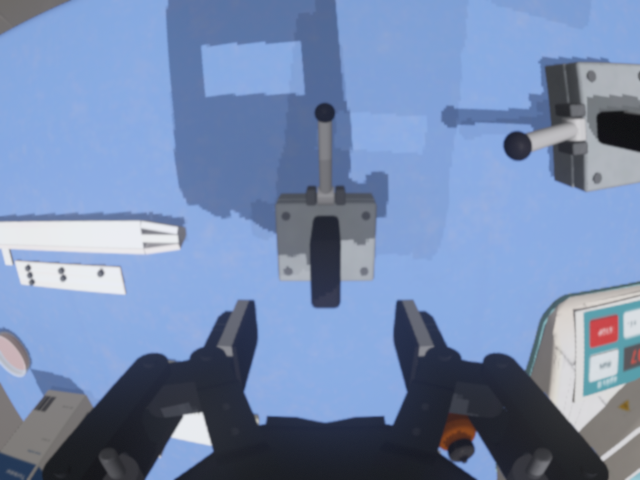

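move_arm:
  deltas:
    - [[0.001,-0.0034,0.02,0],[0.001,-0.0034,0.045,0],[0.001,-0.0034,0.065,0],[0.001,-0.0034,0.071,0],[0.001,-0.0034,0.071,0],[0.001,-0.0034,0.071,0]]

```text
t: 6.58
tcp_pos: [0.5165, 0.0496, 0.0514]
tool_rot: [0.734, 0.679, 0.003, 0.009]
force: [0.3, 0.2, 0.2]
finger_gap: 0.699
```

move_arm:
  deltas:
    - [[0,0,0,0],[0,0,0,0],[0,0,0,0],[0,0,0,0],[0,0,0,0],[0,0,0,0],[0,0,0,0],[0,0,0,0]]
  gripper: 0.0
  squeeze: 30

```text
t: 7.25
tcp_pos: [0.5173, 0.0495, 0.0524]
tool_rot: [0.734, 0.679, 0.004, 0.01]
force: [-0.6, -0.1, 6.2]
finger_gap: 0.181
```

```bash
python3 - <<'E'
from h import *
s=snap('wrist','w8'); q=manip.sense();print(q['t'],q['tcp_pos'],q['tool_rot'],yaw(),q['finger_gap']*85,q['force'],q['ft_torque'])
E
```

```text
7.3 [0.51728636 0.04950297 0.05237083] [0.73400644 0.67906274 0.00375912 0.00970636] 85.54238428167213 15.332547763338075 [-1.12004573 -1.2396246   6.86092903] [ 0.0549091   0.05395542 -0.09550142]
```

View pics/w8.png

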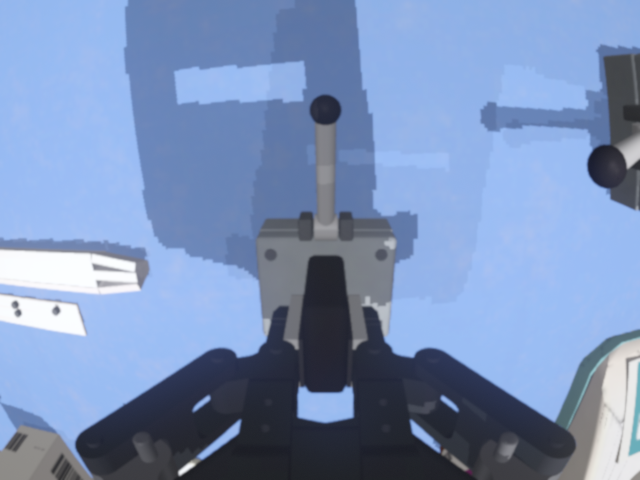

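```bash
cat > edge.py <<'E'
from h import *
import sys
n=sys.argv[1]; s=load(n); p=list(map(float,sys.argv[2:]))
a=onz(s,p[0],p[1],.031,True); b=onz(s,p[2],p[3],.031,True)  # left(+x carrier) and right corners of -y top edge
d=a-b; yw=np.degrees(np.arctan2(d[1],d[0])); cx=d/np.linalg.norm(d); cy=np.array([-cx[1],cx[0],0])
c=(a+b)/2+cy*.027
print('len',np.linalg.norm(d),'yaw',yw,'carrier ctr',c.round(4),'in rail',(inrail(c)*1000).round(1),'rel yaw',yw-RY)
E
python3 - <<'E'
from h import *
a=load('w8')['img'][:,:,::-1]
cv2.imwrite('pics/c8.png',cv2.resize(a[200:340,240:415],None,fx=4,fy=4,interpolation=cv2.INTER_CUBIC))
E
```

```text
(no output)
```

View pics/c8.png

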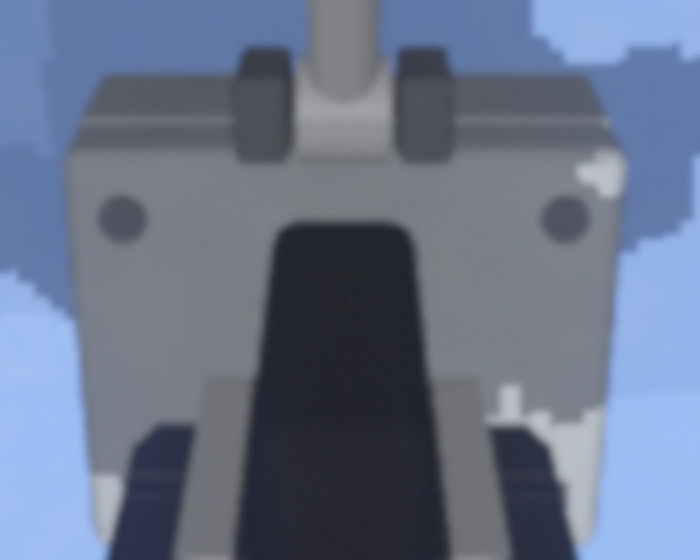

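```bash
python3 edge.py w8 256.75 237.5 396.25 237.5; python3 - <<'E'
from h import *
q=manip.sense(); print(inrail(q['tcp_pos'])*1000); s=load('w8')
# nose of rail in this view
for u,v in [(137,258),(140,291)]: print((inrail(onz(s,u,v,.017,True))*1000).round(1))
print(R.from_quat(q['tool_rot']).as_matrix().round(4))
E
```

```text
len 0.06278295212600066 yaw -94.29015511669114 carrier ctr [0.5147 0.0504 0.031 ] in rail [-105.2   -3.4   31. ] rel yaw 0.7598448833088582
[-104.44588702   -0.71024772   52.37082598]
[ -1.6 -12.1  17. ]
[ 0.7  8.4 17. ]
[[ 0.0777  0.9968  0.0187]
 [ 0.9969 -0.0776 -0.0091]
 [-0.0077  0.0194 -0.9998]]
```

```bash
cat > sh.py <<'E'
from h import *
import sys
dx,dy,dz=[float(v)/1000 for v in sys.argv[1:4]]
q=manip.sense(); d=dx*rx+dy*ry+[0,0,dz]
print('tool delta mm',(R.from_quat(q['tool_rot']).inv().apply(d)*1000).round(2),'tcp',q['tcp_pos'].round(4),'rail',(inrail(q['tcp_pos'])*1000).round(1),'yaw',yaw(),'F',q['force'].round(1))
E
python3 sh.py 60 3.4 0
```

```text
tool delta mm [-60.03   2.77   0.51] tcp [0.5173 0.0495 0.0524] rail [-104.4   -0.7   52.4] yaw 85.54238428167213 F [-1.1 -1.2  6.9]
```

move_arm:
  deltas:
    - [[-0.008,0.0003,0.0001,0.1],[-0.022,0.001,0.0002,0.3],[-0.038,0.0018,0.0003,0.6],[-0.052,0.0025,0.0005,0.8],[-0.06,0.0028,0.0005,0.8],[-0.06,0.0028,0.0005,0.8],[-0.06,0.0028,0.0005,0.8]]

```text
t: 7.88
tcp_pos: [0.5155, -0.0115, 0.0525]
tool_rot: [0.739, 0.674, 0.004, 0.01]
force: [0.5, -2.2, 0.3]
finger_gap: 0.18
```

```bash
python3 - <<'E'
from h import *
a=snap('wrist','w9')['img'][:,:,::-1]
q=manip.sense();print(q['t'],q['tcp_pos'],yaw(),q['force'],q['ft_torque'])
cv2.imwrite('pics/c9.png',cv2.resize(a[200:340,100:410],None,fx=2.5,fy=2.5,interpolation=cv2.INTER_CUBIC))
E
```

```text
7.9333 [ 0.51558009 -0.01115773  0.05247404] 84.77258877114794 [ 0.27439203 -3.37799484  1.19310175] [-0.50128751  0.15513389  0.03342427]
```

View pics/c9.png

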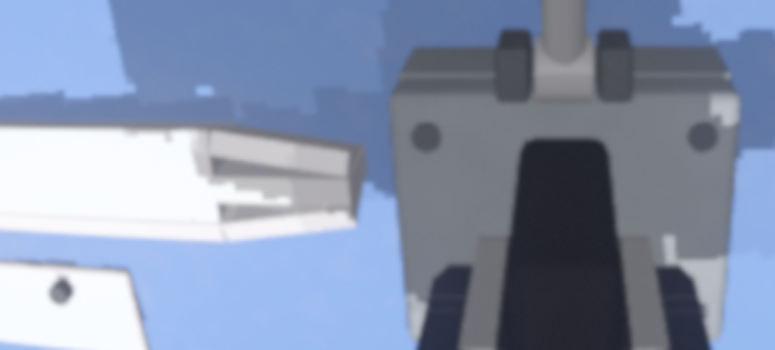

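View pics/w9.png

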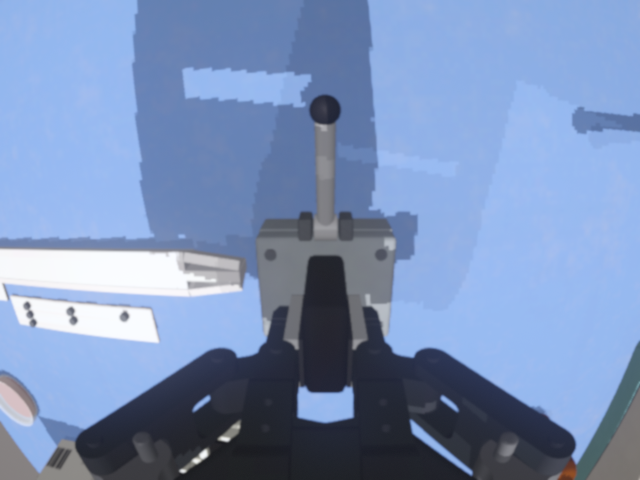

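```bash
python3 edge.py w9 256.5 237.5 396 237.5; python3 - <<'E'
from h import *
s=load('w9')
for n,u,v in [('t-',210,127),('t+',222,241),('n-',352,146),('n+',348,225),('l-',0,125),('l+',0,230),('m-',100,125),('m+',100,236)]: print(n,(inrail(onz(s,100+u/2.5,200+v/2.5,.017,True))*1000).round(1))
E
python3 sh.py 30 0 0
```

```text
len 0.06281588214900476 yaw -95.07125250779534 carrier ctr [ 0.513  -0.0107  0.031 ] in rail [-44.1   0.3  31. ] rel yaw -0.021252507795338715
t- [ 29.7 -14.4  17. ]
t+ [31.3 12.6 17. ]
n- [ -0.8 -10.4  17. ]
n+ [ 1.8  7.7 17. ]
l- [ 83.9 -14.3  17. ]
l+ [91.6 13.  17. ]
m- [ 56.4 -14.6  17. ]
m+ [62.5 12.9 17. ]
tool delta mm [-30.     0.09   0.25] tcp [ 0.5156 -0.0112  0.0525] rail [-43.9   2.9  52.5] yaw 84.77258877114794 F [ 0.3 -3.4  1.2]
```

move_arm:
  deltas:
    - [[-0.006,-0.0004,0.0,0],[-0.013,-0.0005,0.0001,0],[-0.02,-0.0005,0.0002,0],[-0.026,-0.0005,0.0003,0],[-0.03,-0.0005,0.0003,0],[-0.03,-0.0005,0.0003,0]]

```text
t: 8.43
tcp_pos: [0.5122, -0.0419, 0.0524]
tool_rot: [0.739, 0.674, 0.003, 0.01]
force: [-0.3, -0.7, 1.3]
finger_gap: 0.18
```

```bash
python3 - <<'E'
from h import *
a=snap('wrist','w10')['img'][:,:,::-1]
q=manip.sense();print(q['t'],q['tcp_pos'],yaw(),q['force'],q['ft_torque'],inrail(q['tcp_pos']))
cv2.imwrite('pics/c10.png',cv2.resize(a[200:340,100:410],None,fx=2.5,fy=2.5,interpolation=cv2.INTER_CUBIC))
E
```

```text
8.4833 [ 0.51216651 -0.04185686  0.05244605] 84.76781500316386 [-0.83846035 -1.65119177  1.76099451] [-0.1441786   0.18013993 -0.00281373] [-0.01299001  0.00223173  0.05244605]
```

View pics/c10.png

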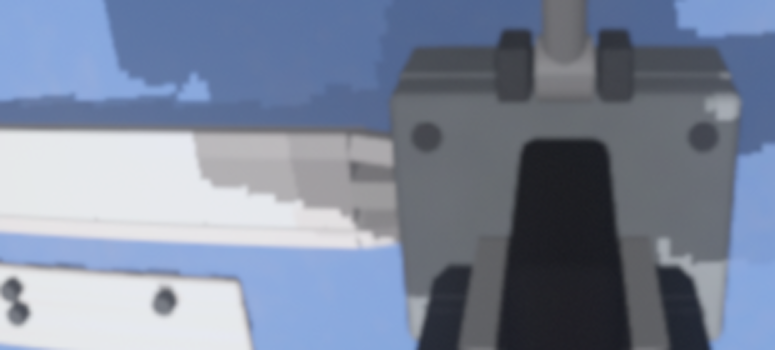

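```bash
python3 edge.py w10 256.7 237.5 396 237.5; python3 - <<'E'
from h import *
s=load('w10')
for n,u,v in [('t-',350,130),('t+',358,247),('m-',200,128),('m+',200,240),('l-',50,126),('l+',50,233)]: print(n,(inrail(onz(s,100+u/2.5,200+v/2.5,.017,True))*1000).round(1))
E
python3 sh.py 30 0 0
```

```text
len 0.06271026907090234 yaw -95.07526346003549 carrier ctr [ 0.5096 -0.041   0.031 ] in rail [-13.6  -0.4  31. ] rel yaw -0.025263460035489516
t- [ 29.8 -14.6  17. ]
t+ [30.7 12.3 17. ]
m- [ 62.6 -14.8  17. ]
m+ [67.2 11.9 17. ]
l- [100.3 -14.9  17. ]
l+ [107.1  12.2  17. ]
tool delta mm [-30.     0.09   0.28] tcp [ 0.5122 -0.0419  0.0524] rail [-13.    2.2  52.4] yaw 84.76781500316386 F [-0.8 -1.7  1.8]
```

move_arm:
  deltas:
    - [[-0.004,-0.0004,0.0,0],[-0.01,-0.0006,0.0001,0],[-0.016,-0.0006,0.0001,0],[-0.022,-0.0006,0.0002,0],[-0.027,-0.0006,0.0003,0],[-0.03,-0.0006,0.0003,0],[-0.03,-0.0006,0.0003,0]]

```text
t: 9.07
tcp_pos: [0.5088, -0.0727, 0.0524]
tool_rot: [0.739, 0.674, 0.003, 0.011]
force: [0.1, 0.2, 1.6]
finger_gap: 0.185
```

```bash
python3 - <<'E'
from h import *
a=snap('wrist','w11')['img'][:,:,::-1]
q=manip.sense();print(q['t'],q['tcp_pos'],yaw(),q['force'],q['ft_torque'],inrail(q['tcp_pos']))
cv2.imwrite('pics/c11.png',cv2.resize(a[200:340,100:410],None,fx=2.5,fy=2.5,interpolation=cv2.INTER_CUBIC))
E
python3 sh.py 68 0 0
```

```text
9.1167 [ 0.50883355 -0.07265416  0.05248298] 84.77553336932012 [-0.52820965 -1.08643599  1.14759426] [-0.11254323  0.17907576 -0.03349198] [0.01798112 0.00162264 0.05248298]
tool delta mm [-68.     0.19   0.69] tcp [ 0.5088 -0.0727  0.0525] rail [18.   1.6 52.5] yaw 84.77553336932012 F [-0.5 -1.1  1.1]
```

View pics/c11.png

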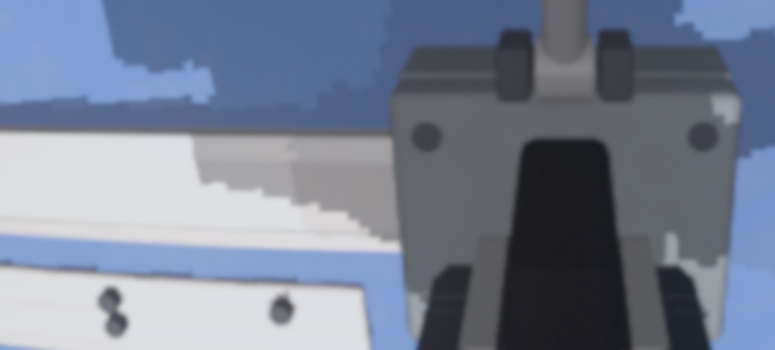

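move_arm:
  deltas:
    - [[-0.005,0.0,0.0,0],[-0.013,0,0.0001,0],[-0.022,0,0.0002,0],[-0.031,0,0.0003,0],[-0.04,0.0001,0.0004,0],[-0.049,0.0001,0.0005,0],[-0.057,0.0001,0.0006,0],[-0.063,0.0002,0.0006,0],[-0.067,0.0002,0.0007,0],[-0.067,0.0002,0.0007,0],[-0.067,0.0002,0.0007,0]]

```text
t: 10.03
tcp_pos: [0.5031, -0.1406, 0.0526]
tool_rot: [0.738, 0.674, 0.002, 0.012]
force: [-1.4, -1.6, 0.7]
finger_gap: 0.186
```

```bash
python3 - <<'E'
from h import *
a=snap('wrist','w12')['img'][:,:,::-1]
q=manip.sense();print(q['t'],q['tcp_pos'],yaw(),q['force'],q['ft_torque'],inrail(q['tcp_pos']))
cv2.imwrite('pics/c12.png',cv2.resize(a[200:400,180:440],None,fx=3,fy=3,interpolation=cv2.INTER_CUBIC))
E
python3 edge.py w12 256.6 237.5 396 237.5
python3 - <<'E'
from h import *
a=snap('top','t12')['img'][:,:,::-1]
cv2.imwrite('pics/ct12.png',cv2.resize(a[200:310,280:440],None,fx=5,fy=5,interpolation=cv2.INTER_CUBIC))
E
```

```text
10.0833 [ 0.50314447 -0.14032823  0.05254473] 84.83676513191205 [ 0.15404834 -2.02034066 -0.47682566] [-0.30352814  0.24817079  0.04868556] [0.08589329 0.00191266 0.05254473]
len 0.06280105263873359 yaw -94.92167277013431 carrier ctr [ 0.5005 -0.1398  0.031 ] in rail [85.5 -0.7 31. ] rel yaw 0.12832722986568967
```

View pics/c12.png

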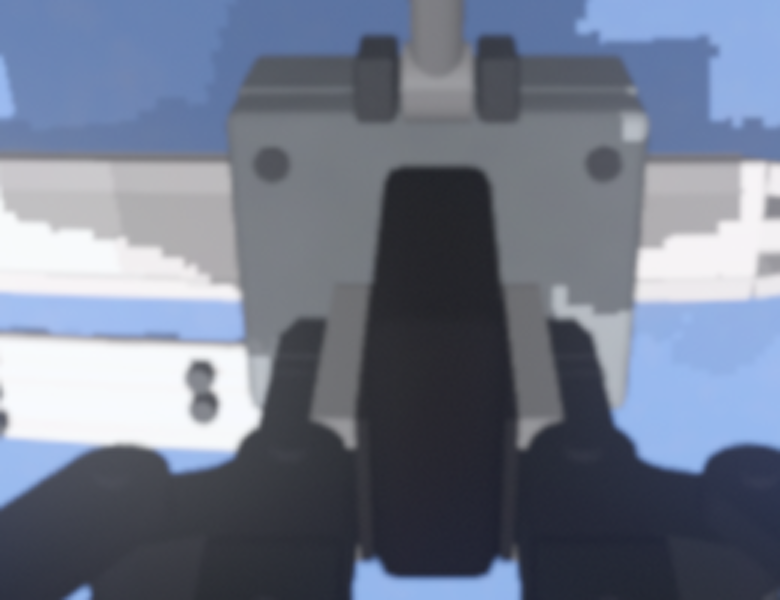

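View pics/ct12.png

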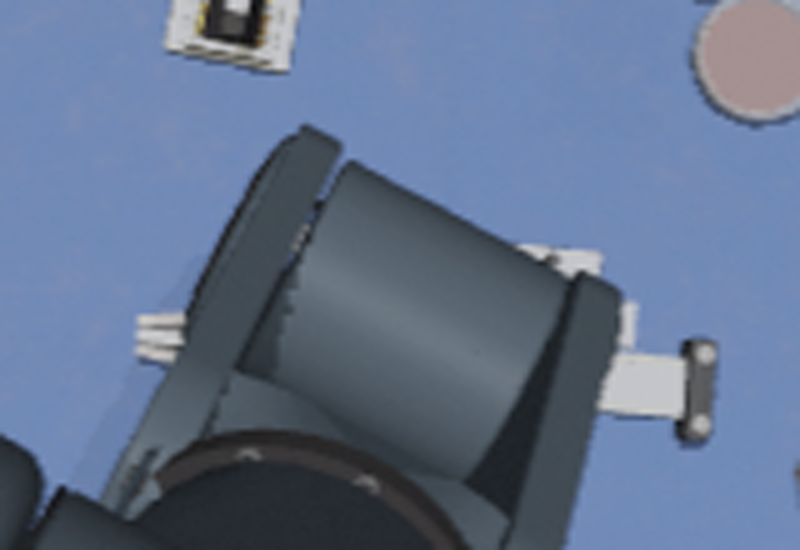

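```bash
python3 - <<'E'
from h import *
s=load('w12')
for n,u,v,z in [('p2a',200,371,.008),('p2b',203,402,.008),('t-',741,161,.017),('t+',757,299,.017),('side-',100,155,.017),('side+',100,292,.017),('s2-',720,158,.017),('s2+',700,299,.017)]: print(n,(inrail(onz(s,180+u/3,200+v/3,z,True))*1000).round(1))
for n,u,v in [('c-',232,113),('c+',648,113)]: print(n,(inrail(onz(s,180+u/3,200+v/3,.031,True))*1000).round(1))
s=load('w6')
E
```

```text
p2a [132.   33.9   8. ]
p2b [132.2  41.3   8. ]
t- [ 34.9 -14.1  17. ]
t+ [28.8 12.6 17. ]
side- [143.3 -14.9  17. ]
side+ [146.7  11.8  17. ]
s2- [ 38.6 -14.7  17. ]
s2+ [39.5 12.3 17. ]
c- [116.7 -27.6  31. ]
c+ [ 54.2 -27.7  31. ]
```

move_arm:
  deltas:
    - [[0.0005,0,0,0],[0.0005,0,0,0],[0.0005,0,0,0]]

```text
t: 10.38
tcp_pos: [0.5035, -0.1396, 0.0526]
tool_rot: [0.738, 0.675, 0.003, 0.012]
force: [-1.0, -1.7, 0.1]
finger_gap: 0.182
```

move_arm:
  deltas:
    - [[0,0,0,0],[0,0,0,0],[0,0,0,0],[0,0,0,0]]
  gripper: 0.5

```text
t: 10.72
tcp_pos: [0.5036, -0.1394, 0.0526]
tool_rot: [0.738, 0.675, 0.003, 0.012]
force: [0.8, 0.3, -1.2]
finger_gap: 0.498
```

move_arm:
  deltas:
    - [[0,0,-0.015,0],[0,0,-0.04,0],[0,0,-0.075,0],[0,0,-0.11,0],[0,0.02,-0.13,0],[0,0.04,-0.14,0],[0,0.05,-0.14,0],[0,0.05,-0.14,0]]

```text
t: 11.38
tcp_pos: [0.5529, -0.1425, 0.1942]
tool_rot: [0.738, 0.675, 0.004, 0.014]
force: [-0.9, 0.2, -0.5]
finger_gap: 0.501
```

```bash
python3 - <<'E'
from h import *
a=snap('wrist','w13')['img'][:,:,::-1]
q=manip.sense();print(q['t'],q['tcp_pos'],q['tool_rot'],yaw(),q['force'],inrail(q['tcp_pos']))
cv2.imwrite('pics/c13.png',cv2.resize(a[60:290,180:450],None,fx=2.9,fy=2.6,interpolation=cv2.INTER_CUBIC))
E
```

```text
11.4333 [ 0.55042861 -0.14162888  0.1928112 ] [0.73768342 0.67504904 0.00251611 0.01120869] 84.91631334655627 [-0.73474312  0.32219484 -0.22262843] [0.0830267  0.04912775 0.1928112 ]
```

View pics/w13.png

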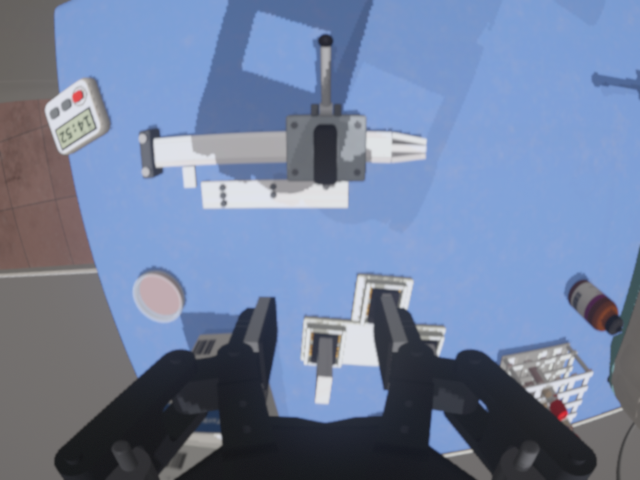

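View pics/c13.png

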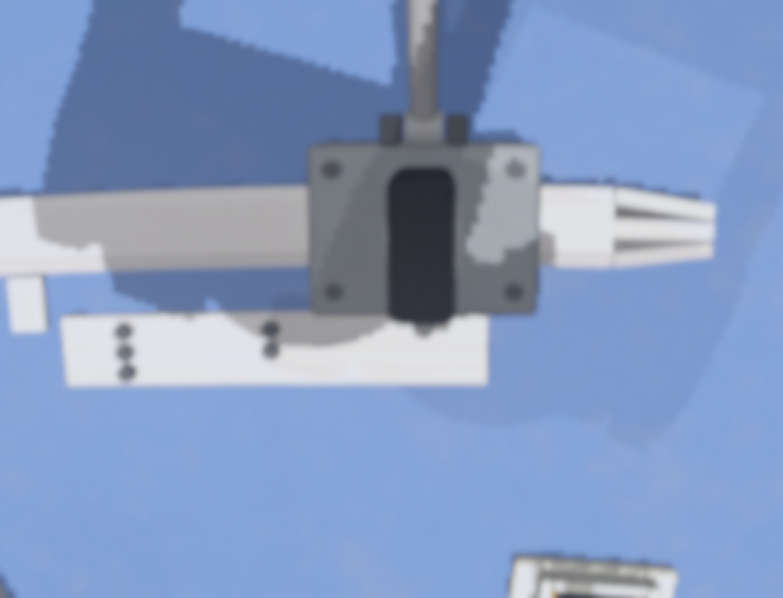

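```bash
python3 - <<'E'
from h import *
s=load('w13')
g=lambda u,v,z:onz(s,180+u/2.9,60+v/2.6,z,True)
C=[g(u,v,.031) for u,v in[(309,145),(540,145),(538,315),(311,315)]]
print((inrail(np.mean(C,0))*1000).round(1),[np.linalg.norm(C[i]-C[i-1]).round(4) for i in range(4)], [(inrail(c)*1000).round(1) for c in C])
for n,u,v,z in [('p2a',271,328,.008),('p2b',271,349,.008),('p3',125,351,.008),('n-',714,202,.017),('n+',714,256,.017),('t-',613,188,.017),('t+',613,267,.017),('s10',488,318,.003),('s11',487,385,.003),('s01',66,385,.003),('ball',325*0+(325.5-180)*2.9,(41-60)*2.6,.055)]:print(n,(inrail(g(u,v,z))*1000).round(1))
s6=load('w6')
for n,u,v in[('s10',505,446),('s11',509,514),('s01',195,514)]:print(n,(inrail(onz(s6,40+u/2.6,40+v/2.6,.003,True))*1000).round(1))
E
```

```text
[84.5 -1.2 31. ] [np.float64(0.0533), np.float64(0.0627), np.float64(0.0532), np.float64(0.0638)] [array([115.8, -27.8,  31. ]), array([ 53.1, -27.8,  31. ]), array([52.6, 25.3, 31. ]), array([116.3,  25.5,  31. ])]
p2a [131.5  34.6   8. ]
p2b [131.7  41.9   8. ]
p3 [178.5  42.    8. ]
n- [  0.1 -10.9  17. ]
n+ [-0.9  7.1 17. ]
t- [ 30.4 -14.2  17. ]
t+ [29.5 11.7 17. ]
s10 [65.2 32.2  3. ]
s11 [65.1 56.1  3. ]
s01 [201.3  55.5   3. ]
ball [ 84.8 -83.4  55. ]
s10 [64.9 31.1  3. ]
s11 [65.4 57.3  3. ]
s01 [202.7  57.6   3. ]
```

```bash
python3 - <<'E'
from h import *
to(fromrail(.085,-.079,.150),84.95)
to(fromrail(.085,-.079,.085),84.95)
E
```

```text
delta [  -1.6 -129.    40.3] mm turn -0.03
delta [  -0.8 -130.3  105.3] mm turn -0.03
```

move_arm:
  deltas:
    - [[0,-0.02,0.0,0],[-0.001,-0.05,0.0,0],[-0.001,-0.085,0.01,0],[-0.0015,-0.115,0.025,0],[-0.0015,-0.128,0.04,0],[-0.0015,-0.129,0.04,0],[-0.0015,-0.129,0.04,0]]
  gripper: 0.0

```text
t: 12.02
tcp_pos: [0.4204, -0.1313, 0.149]
tool_rot: [0.738, 0.675, 0.002, 0.009]
force: [0.9, -0.9, -0.2]
finger_gap: -0.0
```

```bash
python3 - <<'E'
from h import *
a=snap('wrist','w14')['img'][:,:,::-1]
q=manip.sense();print(q['t'],q['tcp_pos'],q['tool_rot'],yaw(),q['force'],inrail(q['tcp_pos']),q['finger_gap'])
to(fromrail(.085,-.079,.078),84.95)
E
```

```text
12.0667 [ 0.42253412 -0.13231904  0.14982793] [0.7378782  0.67484563 0.00241357 0.01064508] 84.88469815187578 [-0.46034093 -0.44795326 -0.42921751] [ 0.08501092 -0.07908979  0.14982793] -0.0005855291140324511
delta [ 0.8 -1.3 71.8] mm turn -0.07
```

View pics/w14.png

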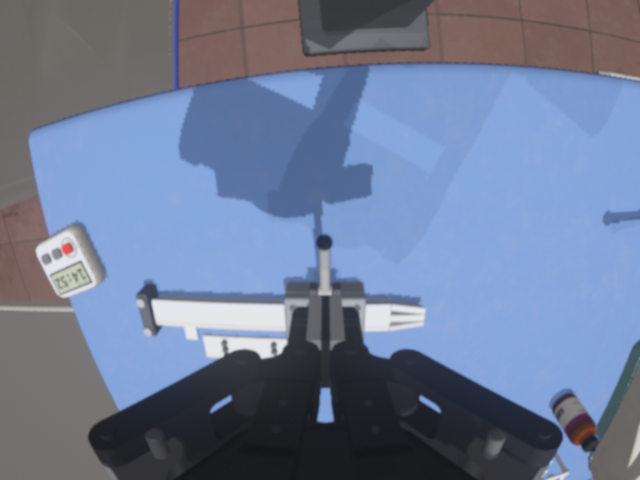

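```bash
python3 - <<'E'
from h import *
s=load('w14')
for z in(.05,.055,.06): print((inrail(onz(s,324.3,242.5,z,True))*1000).round(1))
E
```

```text
[ 85.3 -79.8  50. ]
[ 85.2 -81.7  55. ]
[ 85.2 -83.5  60. ]
```

move_arm:
  deltas:
    - [[0.0002,0,0.02,0],[0.0005,-0.001,0.045,0],[0.0008,-0.0013,0.065,0],[0.0008,-0.0013,0.072,0],[0.0008,-0.0013,0.072,0],[0.0008,-0.0013,0.072,0]]

```text
t: 12.57
tcp_pos: [0.4237, -0.1327, 0.078]
tool_rot: [0.738, 0.675, 0.003, 0.011]
force: [-0.3, 0.4, 0.5]
finger_gap: -0.002
```

```bash
python3 - <<'E'
from h import *
a=snap('wrist','w15')['img'][:,:,::-1]
q=manip.sense();print(q['t'],q['tcp_pos'],yaw(),q['force'],inrail(q['tcp_pos']),q['finger_gap'])
to(fromrail(.085,-.079,.042),84.95)
E
```

```text
12.6167 [ 0.42380037 -0.13279093  0.07846757] 84.90130043237772 [-0.27263994 -0.38226365 -0.31384185] [ 0.08536951 -0.07778692  0.07846757] -0.0006378011270109459
delta [ 0.8 -2.  36.4] mm turn -0.05
```

View pics/w15.png

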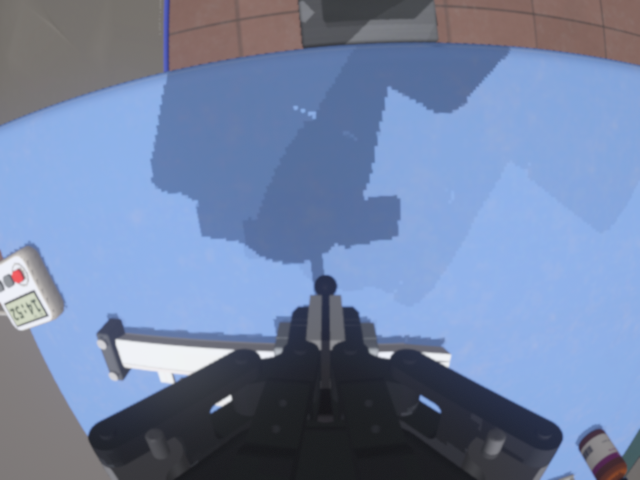

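move_arm:
  deltas:
    - [[0,-0.0005,0.003,0],[0,-0.001,0.006,0],[0,-0.0015,0.009,0],[0,-0.0015,0.012,0],[0,-0.002,0.015,0],[0,-0.002,0.018,0],[0,-0.002,0.021,0],[0,-0.002,0.024,0],[0,-0.002,0.026,0]]

```text
t: 13.37
tcp_pos: [0.4228, -0.1332, 0.0521]
tool_rot: [0.738, 0.675, 0.003, 0.012]
force: [-0.5, -1.0, 1.8]
finger_gap: 0.005
```

```bash
python3 - <<'E'
from h import *
a=snap('wrist','w16')['img'][:,:,::-1]
q=manip.sense();print(q['t'],q['tcp_pos'],yaw(),q['force'],inrail(q['tcp_pos']),q['finger_gap'])
to(fromrail(.085,-.079,.042),84.95)
cv2.imwrite('pics/c16.png',cv2.resize(a[230:400,200:450],None,fx=3,fy=3,interpolation=cv2.INTER_CUBIC))
E
```

```text
13.4167 [ 0.42291227 -0.1332692   0.05187973] 84.88650008274016 [-0.20979961  0.51976066  1.91703404] [ 0.0859241  -0.07862948  0.05187973] -0.0016242057205398811
delta [ 1.  -0.6  9.9] mm turn -0.06
```

View pics/c16.png

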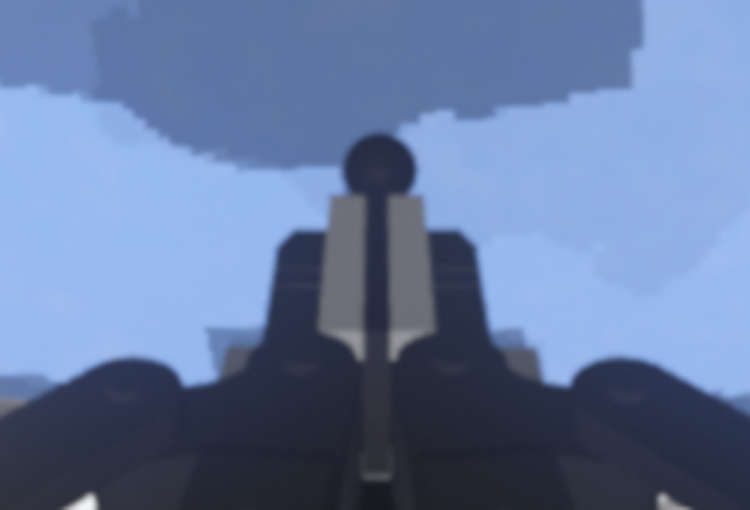

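move_arm:
  deltas:
    - [[0,0,0.002,0],[0,0,0.004,0],[0,0,0.006,0],[0,0,0.008,0],[0,0,0.01,0],[0,0,0.011,0]]

```text
t: 13.92
tcp_pos: [0.4231, -0.1335, 0.0406]
tool_rot: [0.738, 0.675, 0.003, 0.012]
force: [-1.4, -1.4, 2.9]
finger_gap: 0.001
```

```bash
python3 - <<'E'
from h import *
a=snap('wrist','w17')['img'][:,:,::-1]
q=manip.sense();print(q['t'],q['tcp_pos'],yaw(),q['force'],inrail(q['tcp_pos']),q['finger_gap'])
E
```

```text
13.9667 [ 0.42316856 -0.13352007  0.04058429] 84.8853132596503 [ 0.75720392 -1.1505347   1.93132034] [ 0.08615143 -0.0783521   0.04058429] -0.002816137688223429
```

move_arm:
  deltas:
    - [[0,0,0.0007,0],[0,0,0.0014,0],[0,0,0.002,0],[0,0,0.002,0]]

```text
t: 14.3
tcp_pos: [0.4232, -0.1336, 0.0385]
tool_rot: [0.738, 0.675, 0.003, 0.012]
force: [-1.5, -1.3, 2.2]
finger_gap: -0.005
```

move_arm:
  deltas:
    - [[0,0,0.0007,0],[0,0,0.0014,0],[0,0,0.002,0],[0,0,0.002,0]]

```text
t: 14.63
tcp_pos: [0.4223, -0.1332, 0.0365]
tool_rot: [0.738, 0.675, 0.003, 0.011]
force: [-3.8, -1.7, 5.3]
finger_gap: -0.005
```

```bash
python3 - <<'E'
from h import *
a=snap('wrist','w18')['img'][:,:,::-1]
q=manip.sense();print(q['t'],q['tcp_pos'],yaw(),q['force'],inrail(q['tcp_pos']),q['finger_gap'])
cv2.imwrite('pics/c18.png',cv2.resize(a[230:400,200:450],None,fx=3,fy=3,interpolation=cv2.INTER_CUBIC))
E
```

```text
14.6833 [ 0.42233101 -0.13318254  0.03647752] 84.89040155106423 [-4.3428252  -1.88185163  4.53200687] [ 0.08588894 -0.07921611  0.03647752] -0.0040805768378501485
```

View pics/c18.png

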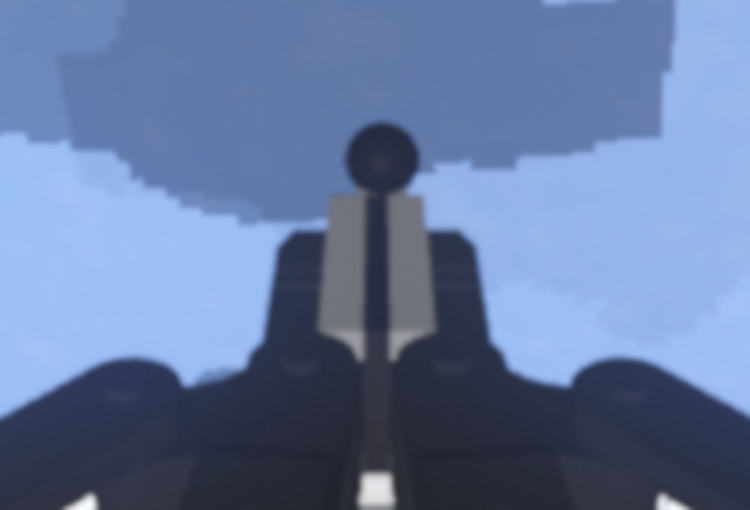

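move_arm:
  deltas:
    - [[0,0,0.0007,0],[0,0,0.0015,0],[0,0,0.0015,0]]

```text
t: 14.93
tcp_pos: [0.4221, -0.1332, 0.0355]
tool_rot: [0.738, 0.675, 0.002, 0.011]
force: [-5.3, -1.8, 11.9]
finger_gap: -0.008
```

move_arm:
  deltas:
    - [[0,0,-0.005,0],[0,0,-0.02,0],[0,0,-0.05,0],[0,0,-0.085,0],[0,0.03,-0.12,0],[0,0.06,-0.14,0],[0,0.09,-0.15,0],[0,0.12,-0.15,0],[0,0.13,-0.15,0],[0,0.13,-0.15,0]]

```text
t: 15.77
tcp_pos: [0.5518, -0.1433, 0.1884]
tool_rot: [0.737, 0.675, 0.004, 0.013]
force: [0.2, -0.1, -0.5]
finger_gap: 0.003
```

```bash
python3 - <<'E'
from h import *
a=snap('wrist','w19')['img'][:,:,::-1]
q=manip.sense();print(q['t'],q['tcp_pos'],yaw(),q['force'],inrail(q['tcp_pos']))
cv2.imwrite('pics/c19.png',cv2.resize(a[10:240,180:450],None,fx=2.9,fy=2.6,interpolation=cv2.INTER_CUBIC))
b=snap('scene','s19')['img'][:,:,::-1]
cv2.imwrite('pics/cs19.png',cv2.resize(b[200:330,220:420],None,fx=4,fy=4,interpolation=cv2.INTER_CUBIC))
E
```

```text
15.8167 [ 0.54894396 -0.14238154  0.18742383] 84.95059104617044 [-0.03548085  0.93866075 -0.34966462] [0.08390712 0.0477151  0.18742383]
```

View pics/w19.png

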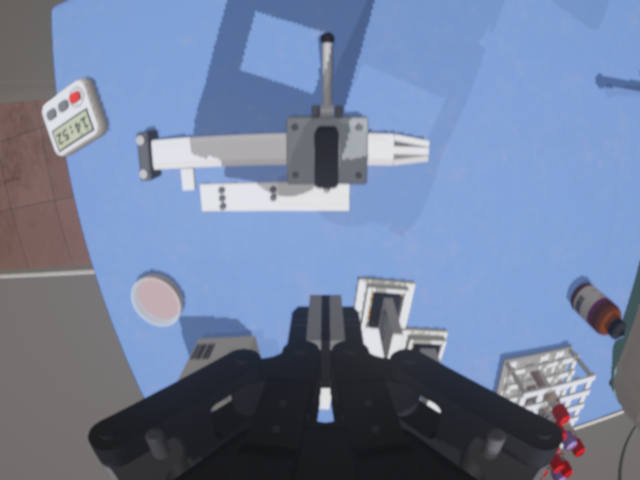

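View pics/c19.png

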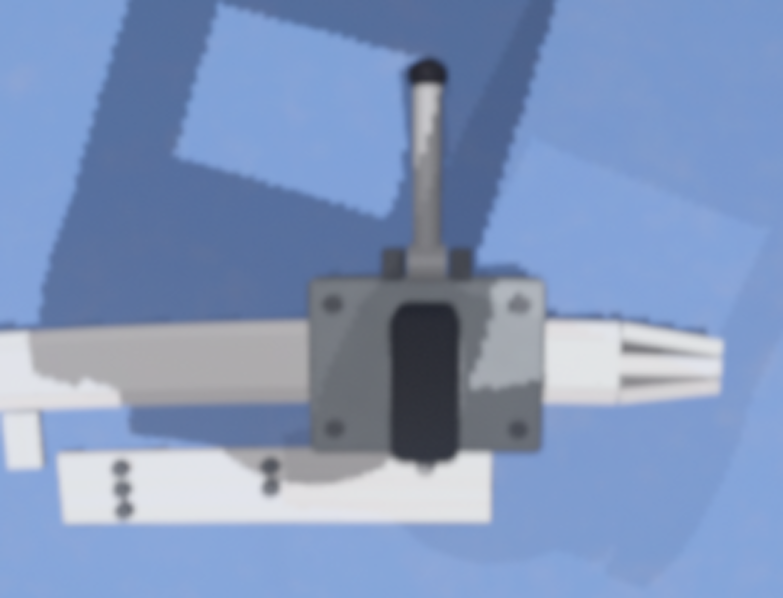

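View pics/cs19.png

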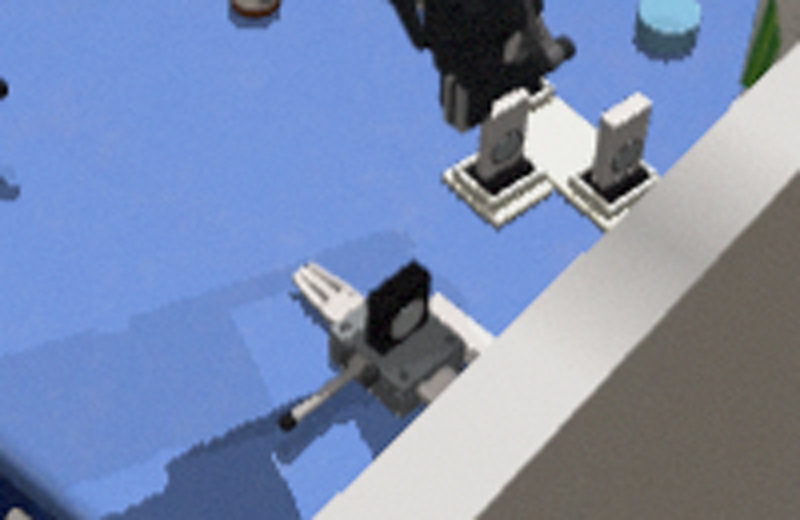

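```bash
python3 - <<'E'
from h import *
s=load('w19');b=load('s19')
g=lambda u,v,z:onz(s,180+u/2.9,10+v/2.6,z,True)
def tri(r1,r2):
    (o1,d1),(o2,d2)=r1,r2; d1=d1/np.linalg.norm(d1);d2=d2/np.linalg.norm(d2)
    A=np.stack([d1,-d2],1);t=np.linalg.lstsq(A,o2-o1,rcond=None)[0];p,q=o1+d1*t[0],o2+d2*t[1];return (p+q)/2,np.linalg.norm(p-q)
p,e=tri(ray(s,180+427/2.9,10+72/2.6,True),ray(b,220+289.5/4,200+421/4)); print('ball',(inrail(p)*1000).round(1),e)
s0=load('w6');b0=load('scene0')
print('scene level pred', proj(b,fromrail(.085,-.0895,.028)),'seen',220+289.5/4,200+421/4,'loose pred',proj(b,fromrail(.085,-.081,.058)))
print('wrist level pred', proj(s,fromrail(.085,-.0895,.028),True),'loose',proj(s,fromrail(.085,-.081,.058),True),'seen',180+427/2.9,10+72/2.6)
C=[g(u,v,.031) for u,v in[(308,279),(544,279),(541,451),(311,451)]]
print((inrail(np.mean(C,0))*1000).round(1),[np.linalg.norm(C[i]-C[i-1]).round(4) for i in range(4)])
for n,u,v,z in [('p2a',270,465,.008),('p2b',270,486,.008),('p3',122,489,.008),('n-',721,340,.017),('n+',721,394,.017),('s10',491,452,.003),('s11',491,523,.003)]:print(n,(inrail(g(u,v,z))*1000).round(1))
E
```

```text
ball [ 85.9 -89.8  29.3] 0.0034109760068791865
scene level pred (np.float64(291.47511960118106), np.float64(305.14133417830755)) seen 292.375 305.25 loose pred (np.float64(293.9455722475695), np.float64(295.4951176214153))
wrist level pred (np.float64(326.7494440784729), np.float64(39.69615848481382)) loose (np.float64(326.4071845875182), np.float64(43.816385592012296)) seen 327.2413793103448 37.69230769230769
[84.8 -1.5 31. ] [np.float64(0.0529), np.float64(0.0629), np.float64(0.0528), np.float64(0.0635)]
p2a [131.7  34.5   8. ]
p2b [132.   41.8   8. ]
p3 [178.6  42.3   8. ]
n- [  0.2 -10.1  17. ]
n+ [-0.8  7.5 17. ]
s10 [65.3 31.2  3. ]
s11 [64.9 56.1  3. ]
```

```bash
python3 -c "
from station import manip
s=manip.sense();print(s['t'],s['force']);print(manip.sign_off())"
```

```text
15.8667 [-0.1422518  -0.38887472  0.08839769]
the job is handed in; nothing more can be done
None
```

The job is done and handed in at 15.9 s; no verdict is reported.

- **Cassette:** I pinched the front cassette where it stood at 20 N. The opening read 8.3 mm, so it is the 9 mm one. The camera measured about 9 to 9.8 mm, which agrees, and the cassette was still standing after release. The 16 mm lens mount likewise read about 0.7 mm small in the gripper.
- **Carrier:** I gripped the smaller carrier by its lens mount and slid it onto the rail from the open end, lever side away from the pins. It went on with almost no force.
- **Station:** It stands at the one-pin station. The last picture puts its centre at 84.8 mm. The two- and three-pin marks read 0 to 0.4 mm short in the same picture, so it is about 85 mm from the open end.
- **Clamp lever:** I pushed the lever down until the force rose to about 12 N at its stop. Afterwards the ball, located from two views, was at 29 mm height against 28 mm for level, though the two sight lines missed each other by 3.4 mm.

**Checks that disagreed:** The rail's centre line read 1 to 1.5 mm off sideways between wrist views. I treated this as calibration error and lined the carrier up to the rail within each view. One-pin alignment was judged from the other pins, because the carrier hides that pin from above.

Nothing nearby was touched that I could see, and the gripper was clear and unloaded at hand-in.

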